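# Fetch the salt tub from behind the storeroom containers and weigh it

## Task

The squat salt tub at the back of the grey stock tray has to be weighed, but three tall containers stand around it: first move all three onto the empty low-rimmed wooden tray at the side, standing upright, before moving the tub. Then set the tub upright in the middle of the scale's round plate, and only after that put each tall container back upright on the very pad where it stood at the start. Knock nothing over, and leave the drinking glass and the small bowl where they are.

Things in the scene. Friction and masses are not known exactly. Their poses are not given: they have to be found in the camera images.
- stock_tray: Fixed grey plastic tray, 190 mm (its x) by 230 mm (its y), floor 4 mm thick, rim 4 mm wide and 12 mm high. Origin at the centre of its underside, on the table. Three flat round cork pads of 72 mm diameter (flush, no height) mark the containers' places, centred in its frame at x,y = (-35, 0), (35, 68) and (35, -68) mm; the salt tub stands between the last two at (35, 0). Its -x side faces the robot, yaw up to 0.2 rad.
- side_tray: Fixed empty tray of mid-brown wood to the left or right of the stock tray, 210 mm (its x) by 190 mm (its y), floor 4 mm thick, rim 4 mm wide and 12 mm high. Origin at the centre of its underside, on the table. The clearing area: room for the three containers, e.g. centred at x,y = (-50, -45), (-50, 45) and (50, 0) mm of its frame.
- scale: Fixed kitchen scale on the other side: white body, 155 x 150 mm, 30 mm high, with a round steel plate of 120 mm diameter whose flat top is 42 mm above the table. The plate does not move. Origin on the table directly under the plate's centre; a dark display strip lies towards its -x.
- canister: Square white canister with a flat wooden lid of the same outline, 60 x 60 mm, 140 mm high, straight-sided all the way up, about 0.35 kg. Origin at the centre of its underside, z up, x and y square to its sides. It starts on one of the three pads of the stock tray (underside 4 mm above the table), yaw up to 0.1 rad off the tray's.
- tin: Round steel tin with a flat darker lid, 66 mm diameter, 130 mm high, straight-sided, about 0.35 kg. Origin at the centre of its underside, z up. It starts on one of the three pads of the stock tray (underside 4 mm above the table), yaw up to 0.1 rad off the tray's.
- shaker: Round glass shaker, 56 mm diameter and straight-sided up to 115 mm, then a steel dome narrowing to a 14 mm spout on top, 147 mm high in all, about 0.3 kg. Origin at the centre of its underside, z up. It starts on one of the three pads of the stock tray (underside 4 mm above the table), yaw up to 0.1 rad off the tray's.
- salt_tub: Squat round white tub with a flat white lid, 52 mm diameter, 45 mm high, straight-sided, about 0.16 kg. Origin at the centre of its underside, z up. It starts at the back of the stock tray, about 10 mm clear of the containers around it; grippers' bodies do not fit down to it between them.
- glass: Bystander: clear drinking glass, loose, mouth 60 mm across, 70 mm high, upright on the table beyond the trays, to the left or right of the stock tray's far end. Origin at the centre of its underside.
- bowl: Bystander: small white bowl, loose, 90 mm across, 40 mm high, on the table beyond the trays, to the left or right of the stock tray's far end. Origin at the centre of its underside.
Not all that is in view belongs to the job. What is shaped like the canister but orange is not meant. What is shaped like the tin but green or pink is not meant.

How it is judged:
By the outcome, as a careful person would: the job done as asked, in the order asked, and still so for the second after the job is handed in, with the robot touching nothing.
It also fails if it takes over 141 s, if anything falls off the work surface, if the arm or the gripper's body presses on something with over 40 N, if the wrist force passes 120 N, or if a joint passes its speed limit or range.

## Robot

A 7-joint arm with a two-finger parallel gripper is mounted at the origin on the work surface. World frame = base frame: x ahead of the robot, y to its left, z up, the work surface at z = 0. Lengths are in mm, angles in rad, forces in N, time in s.
With the tool pointing down it reaches from about 400 to 900 mm from the base axis. Payload 5.5 kg.
Tool frame: the origin (TCP) lies midway between the tips of the shut fingers; the grasp point (between the pads) lies env.grip_depth behind it (env.grip_depth is the distance from the TCP to the grasp point, in mm); z points along the fingers, y is the direction in which the jaws open and shut (so a half turn about z gives the same grasp; the last joint's range is limited). The gripper opens to 92 mm and grips with 3 to 60 N. Pads are 19 mm wide; open, the fingers measure 130 mm over their backs; the gripper's body (75 mm by 190 mm) begins 47 mm behind the grasp point.
Start: joints at [-0.957, 0.501, -0.427, 1.55, 0.221, 1.138, -0.21], TCP at [223.334, 610.427, 226.729] pointing down, gripper open.
Joint ranges: [-2.88, 2.88], [-0.31, 2.03], [-1.54, 1.56], [0.2, 2.42], [-1.41, 4.55], [0.19, 2.02], [-2.57, 2.57]. Speed limits (rad/s): [2.57, 2.57, 3.14, 3.14, 3.14, 3.14, 3.14].

## Interface

Orientations are given as a rotation vector (axis times angle).
In Python, from rig import env gives the robot as it stands.
- The arm moves only by the tool move_arm, never from a script. Its argument "series" is a list of rows, each a list of 7 numbers: the shift along the world's x, y, z in units of 30 mm (1.0 is 30 mm), then the turn, a rotation vector about the world's x, y, z in units of 5 degrees (1.0 is 5 degrees), then the finger opening in mm, from 0 to 91.8. In form: [[tx, ty, tz, ax, ay, az, grip], ...]. A call has 1 to 12 rows; each row is the pose to reach, as a shift and turn from the pose commanded when the call began; what a row does not reach only later rows make up. A row lasts 1/12 s, in which the tool goes at most 41.7 mm and 7.16 degrees, less where a joint would pass 70% of its speed; a pose out of reach is approached as far as the arm can. A call with a gripper value outside its range is refused whole. The fingers move at their own pace and stop on an object; "grip_force" is the grip in N (left out, the last holds). Time passes only in rows, so rows that repeat a pose let the fingers close. It gives the time, the measured TCP pose, the force and the opening at its end, in the units of the state.
- env.get_obs(): the state, without advancing time (a new reading comes with each control period).
- env.capture(name): name is "side" or "top"; returns the picture (400x640x3 uint8, red, green, blue); there is no depth.
- env.camera_info(name): a dict with "camera_matrix" (3x3 intrinsics, pixels), "R" (3x3) and "t" (3): a world point X has camera coordinates R X + t. Camera axes: x right, y down, z forward; pixel columns grow to the right and rows downward; lengths in mm; the calibration is good to about 2 mm. A picture is of the moment at which its call begins. camera_info takes no time and is no camera call.
- env.finish_job(): hands the job in, once; it reports no verdict.
Trained networks look in the newest picture that a camera, given by its name, has taken for a name from the list of things; names that differ only in an ending like _2 or _b are one class to them, and where a whole thing is asked for, a point or a joint stands for the part that bears it (a point fixed in the world has none). Each returns a list of dicts, best first, with "p" (0 to 1); they miss things now and then, are a little off and sometimes report something else, mostly with a low value. They report only what shows in the picture. A call takes as long as a camera call. They do not tell look-alikes from the thing itself.
- env.look_for(query, camera): "uv" ([column, row] in pixels, amid what is visible of it).
The state is a dict: "clock": time; "joint_pos": joint angles; "dq": joint speeds; "joint_torque": joint torques, N m; "tool_pos": TCP position; "tcp_rot": TCP orientation; "force": force on the tool from outside, world axes, zero at the start; "moment": the same for the moment, N m; "opening": opening from 0.0 (shut) to 1.0 (fully open).
Only numpy, scipy, OpenCV 4.12 (cv2) and the standard library are available. Lean on these libraries where they do the work, as an engineer would, in place of code of your own. Each camera call takes 0.05 s, during which the arm holds its last target.

## Working session

There is one attempt and no reset: what is moved stays moved. The work goes in short steps, Python scripts to look and compute and a tool call to move; the robot and the scene stay as the last step left them, time stands still between calls to the robot, and variables do not carry over. Pictures are saved under pics/ and viewed, and the job is handed in when it is done.

Besides the shell and the picture viewer there is one more tool, called after ">>>" as name(argument=value, ...), one argument or row to a line, values as JSON. move_arm: Moves the arm, as the interface text tells. Its arguments: {"type":"object","properties":{"series":{"type":"array"},"grip_force":{"type":"number"}},"required":["series"]}

```bash
ls; mkdir -p pics; python3 - <<'E'
from rig import env
import cv2
for n in("side","top"):
    im=env.capture(n); cv2.imwrite(f"pics/{n}0.png",im[:,:,::-1])
    c=env.camera_info(n); print(n,c)
    for q in ["stock_tray","side_tray","scale","canister","tin","shaker","salt_tub","glass","bowl"]:
        print(q,[(d['uv'],round(d['p'],2)) for d in env.look_for(q,n)])
print(env.get_obs(),env.grip_depth)
E
```

```text
pics
side {'camera_matrix': array([[457.61476584,   0.        , 317.58991462],
       [  0.        , 457.61476584, 204.24888359],
       [  0.        ,   0.        ,   1.        ]]), 'R': array([[ 0.82562957, -0.56420875,  0.00207413],
       [-0.32291337, -0.47554041, -0.81828374],
       [ 0.46266918,  0.67492948, -0.57481077]]), 't': array([-401.6821146 ,  193.96688469,  928.70151436])}
stock_tray [([352.5, 215.5], 0.8)]
side_tray [([250.1, 165.3], 0.97)]
scale [([408.9, 290.2], 0.7)]
canister [([281.3, 192.0], 0.93), ([356.1, 152.3], 0.91), ([300.0, 118.6], 0.73)]
tin [([304.6, 278.9], 0.92), ([345.2, 183.7], 0.66), ([302.9, 218.8], 0.62)]
shaker [([384.6, 189.4], 0.83)]
salt_tub [([364.7, 190.2], 0.8)]
glass [([444.1, 221.2], 0.93)]
bowl [([329.2, 149.1], 0.57)]
top {'camera_matrix': array([[483.17223204,   0.        , 320.82218034],
       [  0.        , 483.17223204, 196.81290616],
       [  0.        ,   0.        ,   1.        ]]), 'R': array([[ 0.0259969 , -0.99964791, -0.00531163],
       [-0.99556108, -0.02540909, -0.09062291],
       [ 0.09045604,  0.00764396, -0.9958711
[... 529 characters left out ...]
6, 202.3], 0.74)]
{'clock': 1.0, 'joint_pos': array([-0.9567744 ,  0.50084929, -0.42701195,  1.55040171,  0.22080245,
        1.13830306, -0.21029361]), 'dq': array([ 0.00179655,  0.00177552, -0.00147309, -0.00072832, -0.00091611,
       -0.00236658, -0.00135379]), 'joint_torque': array([ 5.20158039e-06, -5.66456687e+01, -5.81056103e+00, -2.79518062e+01,
       -6.65523601e-02,  2.07395124e-02,  3.54743793e-05]), 'tool_pos': array([223.3468571 , 610.42706903, 226.76082783]), 'tcp_rot': array([-5.48172630e-01, -3.09338395e+00, -1.03492888e-04]), 'force': array([-0.08832778,  0.41988469, -0.21115068]), 'moment': array([ 0.03199672, -0.0059034 , -0.03073493]), 'opening': 1.002142138957677} 18.8
```

```bash
python3 - <<'E'
import cv2
a=cv2.imread("pics/top0.png"); cv2.imwrite("pics/top0z.png",cv2.resize(a[90:290,170:490],(800,500),interpolation=cv2.INTER_CUBIC))
a=cv2.imread("pics/side0.png"); cv2.imwrite("pics/side0z.png",cv2.resize(a[90:340,180:500],(768,600),interpolation=cv2.INTER_CUBIC))
E
```

```text
(no output)
```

View pics/top0z.png

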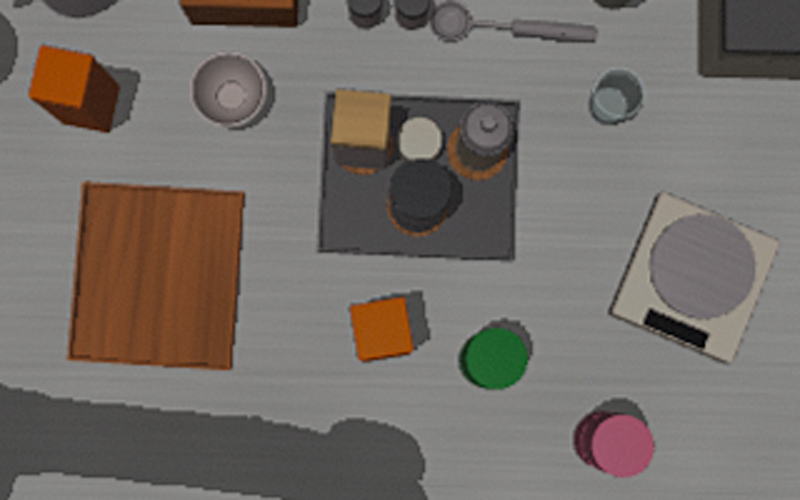

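View pics/side0z.png

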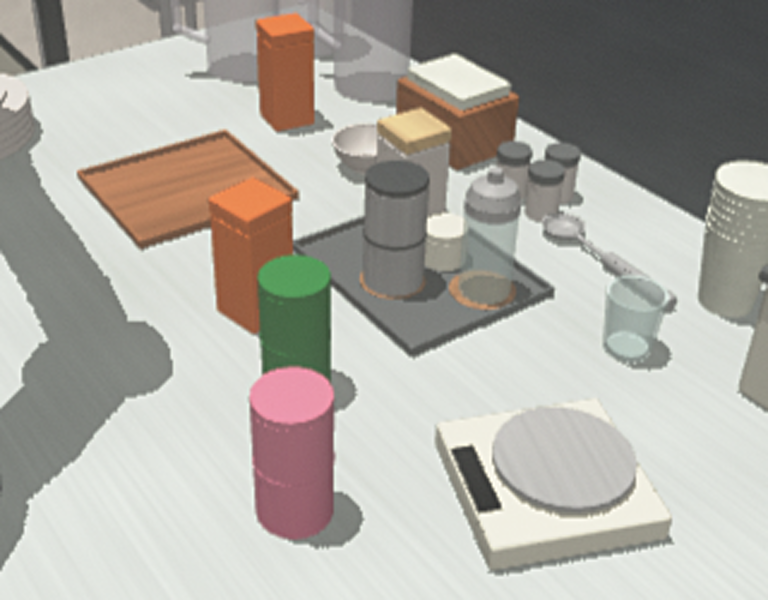

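Canister is at back left, tin at the front, shaker at back right. The side tray is to the left and the scale to the right. The orange, green and pink look-alikes stand between the robot and the tray. Next I'll measure the exact poses.

```bash
cat > h.py <<'E'
import numpy as np,cv2
from rig import env
def cam(n):
    c=env.camera_info(n); return c["camera_matrix"],c["R"],c["t"]
def unproj(n,uv,z):
    K,R,t=cam(n); uv=np.atleast_2d(uv).astype(float)
    d=np.c_[uv,np.ones(len(uv))]@np.linalg.inv(K).T@R
    o=-R.T@t; s=(z-o[2])/d[:,2]; return o+s[:,None]*d
def proj(n,X):
    K,R,t=cam(n); x=np.atleast_2d(X)@R.T+t; x=x@K.T; return x[:,:2]/x[:,2:]
def rectify(n,im,z,x0,x1,y0,y1,s=1.0):
    # rows: x decreasing, cols: y decreasing, s px per mm
    H=np.array([[x1,y1],[x1,y0],[x0,y0],[x0,y1]],float)
    src=proj(n,np.c_[H,np.full(4,z)]).astype(np.float32)
    w,h=int((y1-y0)*s),int((x1-x0)*s)
    M=cv2.getPerspectiveTransform(src,np.float32([[0,0],[w,0],[w,h],[0,h]]))
    return cv2.warpPerspective(im,M,(w,h),flags=cv2.INTER_CUBIC)
def rpix(p,x1,y1,s): p=np.atleast_2d(p); return np.c_[x1-p[:,1]/s,y1-p[:,0]/s]
E
python3 - <<'E'
from h import *
im=cv2.imread("pics/top0.png")
hsv=cv2.cvtColor(im,cv2.COLOR_BGR2HSV)
def z2(p): return np.array(p)/2.5+[170,90]-0.3
for name,pts,z in [("stock",[(327,93),(519,101),(514,260),(318,250)],12),("side",[(84,182),(244,192),(232,369),(69,359)],12),("scale",[(661,193),(778,240),(731,362),(611,313)],30),("canister",[(335,90),(391,93),(387,147),(333,143)],144)]:
    P=unproj("top",z2(pts),z); print(name,P[:,:2].round(1).tolist(),P[:,:2].mean(0).round(1)); 
    print([ (np.linalg.norm(P[i]-P[(i+1)%4]).round(1),np.degrees(np.arctan2(*(P[(i+1)%4]-P[i])[1::-1])).round(1)) for i in range(4)])
for name,c,z in [("plate",(702,266),42),("tin",(420,192),134),("tub",(420,140),49),("spout",(489,124),151),("shak115",(487,131),119),("glass",(616,96),70),("bowl",(230,90),40),("orangeNear",(381,328),144),("green",(495,357),134),("pink",(622,444),134),("orangefar",(63,76),144)]:
    print(name,unproj("top",z2(c),z)[0,:2].round(1))
E
```

```text
stock [[697.1, 117.7], [693.1, -109.1], [504.5, -106.1], [510.4, 122.7]] [601.2   6.3]
[(np.float64(226.8), np.float64(-91.0)), (np.float64(188.6), np.float64(179.1)), (np.float64(228.9), np.float64(88.5)), (np.float64(186.8), np.float64(-1.5))]
side [[583.7, 400.0], [576.5, 211.5], [369.4, 218.0], [376.0, 407.4]] [476.4 309.2]
[(np.float64(188.6), np.float64(-92.2)), (np.float64(207.2), np.float64(178.2)), (np.float64(189.6), np.float64(88.0)), (np.float64(207.8), np.float64(-2.1))]
scale [[584.8, -272.8], [533.5, -407.5], [392.1, -353.4], [444.5, -216.2]] [ 488.7 -312.5]
[(np.float64(144.1), np.float64(-110.8)), (np.float64(151.4), np.float64(159.1)), (np.float64(146.9), np.float64(69.1)), (np.float64(151.2), np.float64(-21.9))]
canister [[669.2, 102.1], [667.4, 42.1], [608.8, 44.9], [611.7, 102.5]] [639.3  72.9]
[(np.float64(60.0), np.float64(-91.7)), (np.float64(58.7), np.float64(177.3)), (np.float64(57.7), np.float64(87.1)), (np.float64(57.5), np.float64(-0.5))]
plate [ 500.1 -317.1]
tin [562.8   8.4]
tub [636.1   7.5]
spout [634.8 -62.7]
shak115 [633.9 -63.3]
glass [ 687.9 -212.3]
bowl [691.2 228.7]
orangeNear [415.9  46.3]
green [388.8 -74.9]
pink [ 301.2 -209.6]
orangefar [677.3 394.3]
```

```bash
cat > ov.py <<'E'
from h import *
def circ(c,r,z): a=np.linspace(0,2*np.pi,60); return np.c_[c[0]+r*np.cos(a),c[1]+r*np.sin(a),np.full(60,z)]
def rect(c,lx,ly,z,yaw):
    p=np.array([[1,1],[1,-1],[-1,-1],[-1,1],[1,1]])*[lx/2,ly/2]; R=np.array([[np.cos(yaw),-np.sin(yaw)],[np.sin(yaw),np.cos(yaw)]])
    return np.c_[p@R.T+c,np.full(5,z)]
def draw(n,im,curves,box,s):
    x0,y0,x1,y1=box; o=cv2.resize(im[y0:y1,x0:x1],None,fx=s,fy=s,interpolation=cv2.INTER_CUBIC)
    for c,col in curves:
        p=((proj(n,c)+0.5-[x0,y0])*s); cv2.polylines(o,[np.int32(p*16)],False,col,1,cv2.LINE_AA,4)
    return o
E
cat > o1.py <<'E'
from ov import *
S=np.array([601.5,6]);yw=-0.023
R=np.array([[np.cos(yw),-np.sin(yw)],[np.sin(yw),np.cos(yw)]])
r=(0,0,255);g=(0,255,0);b=(255,100,0)
cur=[(rect(S,190,230,12,yw),r),(rect([476.4,309.2],210,190,12,-.036),r)]
for p in [(-35,0),(35,68),(35,-68)]: cur.append((circ(S+R@p,36,4),r))
cur+=[(rect([639.3,72.9],60,60,144,-.03),g),(rect([639.3,72.9],60,60,4,-.03),g)]
cur+=[(circ([563,8],33,134),g),(circ([563,8],33,4),g)]
cur+=[(circ([635,-63],28,119),g),(circ([635,-63],28,4),g),(circ([635,-63],7,151),g)]
cur+=[(circ([636,7],26,49),b),(circ([636,7],26,4),b),(circ([500,-317],60,42),b)]
for n,bx,s in (("top",(270,110,400,210),6),("side",(290,120,420,250),4.6)):
    cv2.imwrite(f"pics/o_{n}.png",draw(n,cv2.imread(f"pics/{n}0.png"),cur,bx,s))
cv2.imwrite("pics/o_sc.png",draw("top",cv2.imread("pics/top0.png"),cur,(400,150,500,250),5))
E
python3 o1.py
```

```text
(no output)
```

View pics/o_top.png

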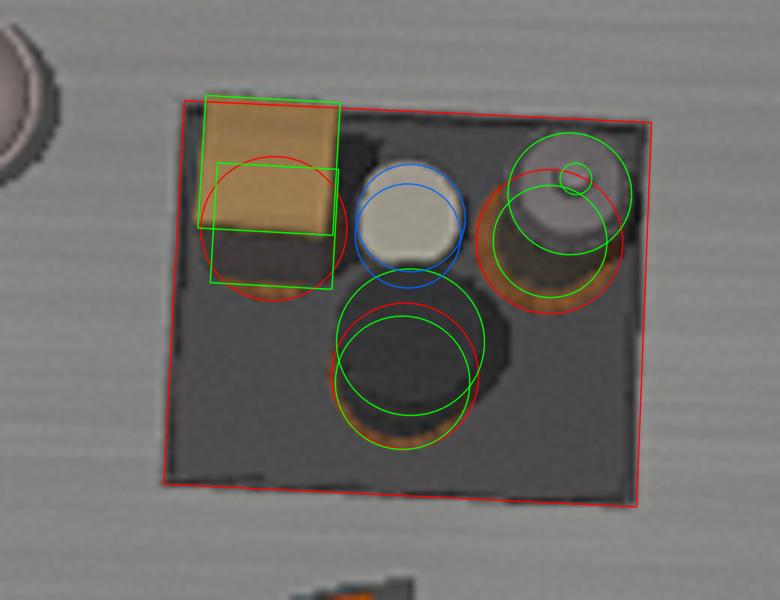

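View pics/o_side.png

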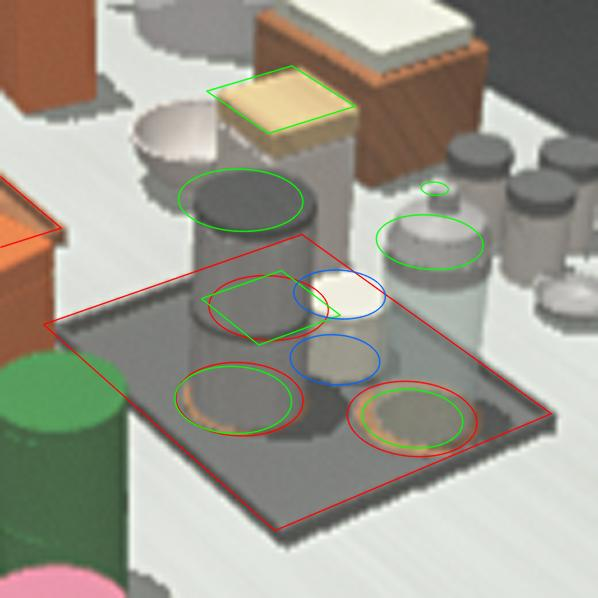

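View pics/o_sc.png

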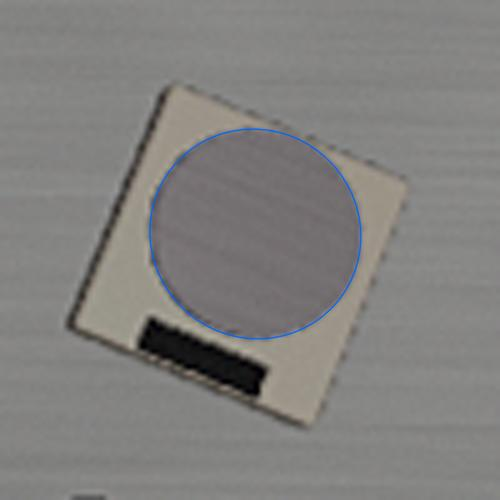

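```bash
cat >> o1.py <<'E'
E
python3 - <<'E'
import cv2,numpy as np
a=cv2.imread("pics/top0.png")[110:210,295:395]; a=np.clip((a.astype(float)/160)**0.6*255,0,255).astype(np.uint8); cv2.imwrite("pics/e_top.png",cv2.resize(a,None,fx=6,fy=6,interpolation=cv2.INTER_CUBIC))
E
```

```text
(no output)
```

View pics/e_top.png

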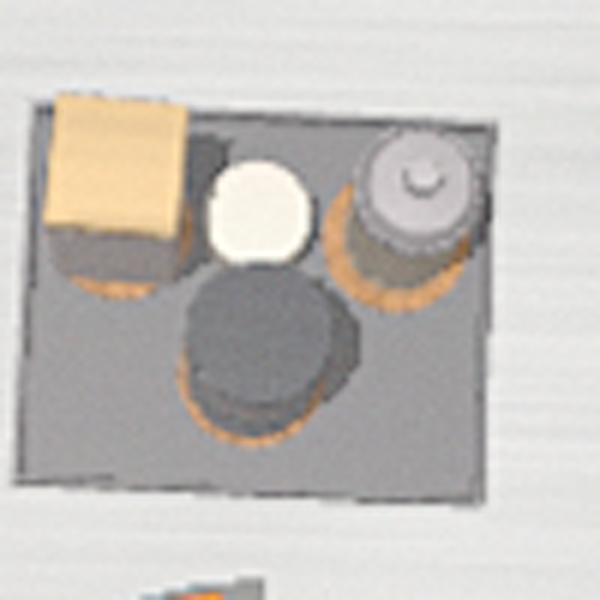

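```bash
sed -i 's/\[563,8\]/[566.5,8.3]/g; s/\[635,-63\]/[636.5,-62.7]/g; s/\[636,7\]/[638.5,7]/g; s/639.3,72.9/639.7,73.2/g; s/601.5,6\]/601.5,6.3]/' o1.py; python3 o1.py
```

```text
(no output)
```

View pics/o_side.png

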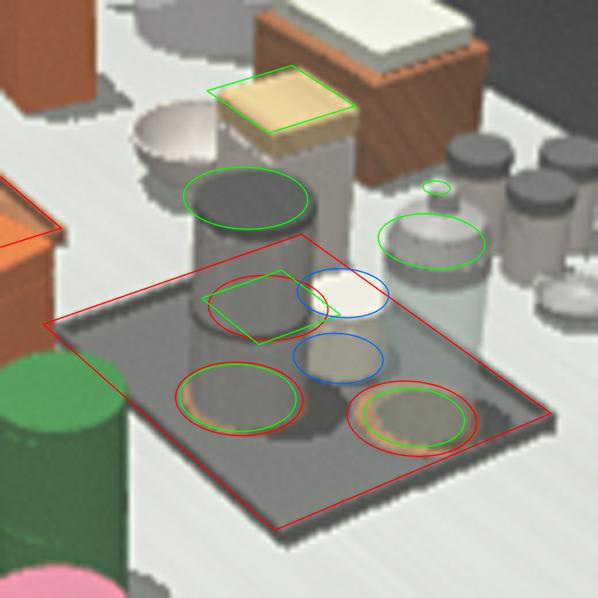

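View pics/o_top.png

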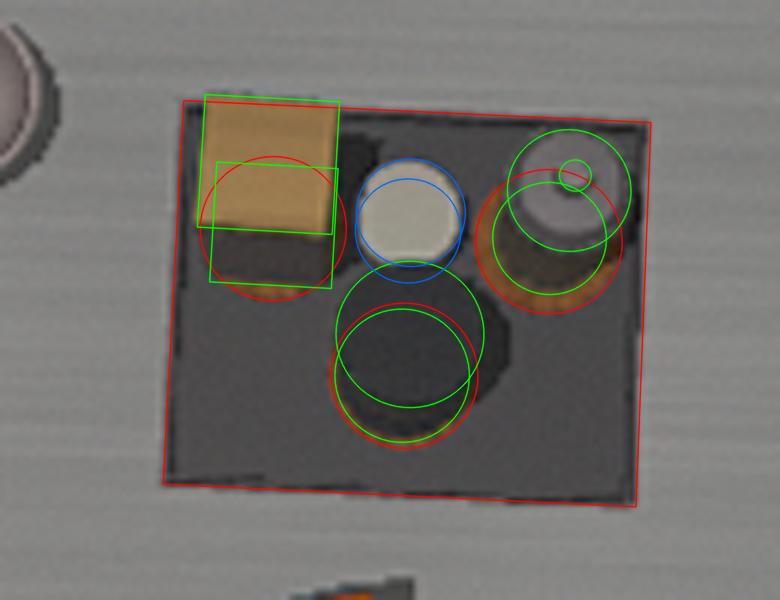

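Overlays agree to within about 2–3 mm in both cameras. The side view has a uniform shift of about 1.5 px, so I take the poses as good enough. First move is to above the canister.

>>> move_arm(
  series=[
    [0.7,-0.9,0,0,0,0.3,91],
    [1.6,-2.0,0,0,0,0.6,91],
    [2.6,-3.0,0,0,0,1,91],
    [3.4,-4.0,0,0,0,1.2,91],
    [4.2,-5.0,0,0,0,1.4,91],
    [5,-6,0,0,0,1.6,91],
    [5.8,-7,0,0,0,1.8,91],
    [6.6,-8,0,0,0,2,91],
    [7.4,-9,0,0,0,2.2,91],
    [8.2,-10,0,0,0,2.4,91],
    [8.6,-10.6,0,0,0,2.6,91],
    [8.8,-11,0,0,0,2.8,91],
  ],
  grip_force=25,
)

```text
clock: 2.0
tool_pos: [490.2, 276.4, 226.8]
tcp_rot: [0.174, 3.135, -0.002]
force: [-0.7, 1.2, 0.4]
opening: 0.992
```

>>> move_arm(
  series=[
    [0.6,-0.8,0,0,0,0.2,91],
    [1.4,-1.8,0,0,0,0.4,91],
    [2.2,-2.9,0,0,0,0.6,91],
    [3,-4,0,0,0,0.86,91],
    [3.8,-5.1,0,0,0,0.86,91],
    [4.5,-6.1,0,0,0,0.86,91],
    [5.0,-6.7,0,0,0,0.86,91],
    [5.09,-6.91,0,0,0,0.86,91],
    [5.09,-6.91,0,0,0,0.86,91],
    [5.09,-6.91,0,0,0,0.86,91],
    [5.09,-6.91,0,0,0,0.86,91],
    [5.09,-6.91,0,0,0,0.86,91],
  ],
)

```text
clock: 3.0
tool_pos: [639.1, 75.8, 227.0]
tcp_rot: [-0.044, -3.141, -0.002]
force: [-0.9, -1.0, -0.3]
opening: 0.989
```

```bash
cat > snap.py <<'E'
import sys
from h import *
tag=sys.argv[1]
for n in ("top","side"):
    im=env.capture(n); cv2.imwrite(f"pics/{n}{tag}.png",im[:,:,::-1])
t=cv2.imread(f"pics/top{tag}.png")[80:290,170:490]; s=cv2.imread(f"pics/side{tag}.png")[70:340,180:500]
b=np.vstack([cv2.resize(t,(440,289),interpolation=cv2.INTER_CUBIC)]); c=cv2.resize(s,(340,289),interpolation=cv2.INTER_CUBIC)
cv2.imwrite(f"pics/both{tag}.png",np.hstack([b,c]))
o=env.get_obs(); rv=o['tcp_rot']; rv=rv*np.sign(rv[1])
print(o['clock'],o['tool_pos'].round(1),"jaw",round(2*np.degrees(np.arctan2(rv[1],rv[0]))-90,1),o['force'].round(1),o['opening']*91.8)
E
python3 snap.py 1
```

```text
3.1 [639.4  75.1 227. ] jaw 88.4 [ 0.4 -0.   0.1] 91.04461384381665
```

View pics/both1.png

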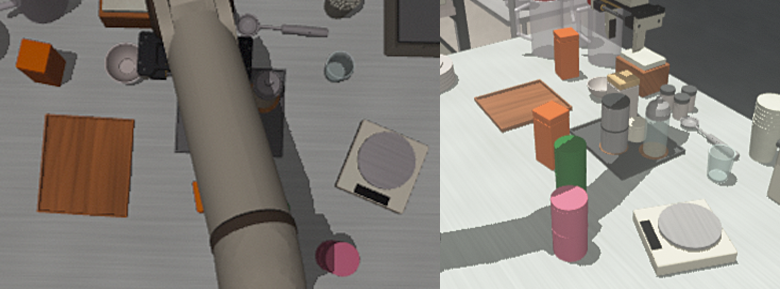

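>>> move_arm(
  series=[
    [0,0,-0.4,0,0,0,91],
    [0,0,-1.0,0,0,0,91],
    [0,0,-1.6,0,0,0,91],
    [0,0,-2.2,0,0,0,91],
    [0,0,-2.8,0,0,0,91],
    [0,0,-3.4,0,0,0,91],
    [0,0,-3.9,0,0,0,91],
    [0,0,-4.2,0,0,0,91],
    [0,0,-4.35,0,0,0,91],
    [0,0,-4.35,0,0,0,91],
    [0,0,-4.35,0,0,0,91],
  ],
)

```text
clock: 4.02
tool_pos: [640.3, 73.3, 96.5]
tcp_rot: [0.049, 3.141, 0.0]
force: [-0.0, 0.2, -0.2]
opening: 0.992
```

```bash
python3 snap.py 2
```

```text
4.1167 [640.9  73.3  97.3] jaw 88.2 [ 0.1 -0.1  0.1] 91.23464435447033
```

View pics/side2.png

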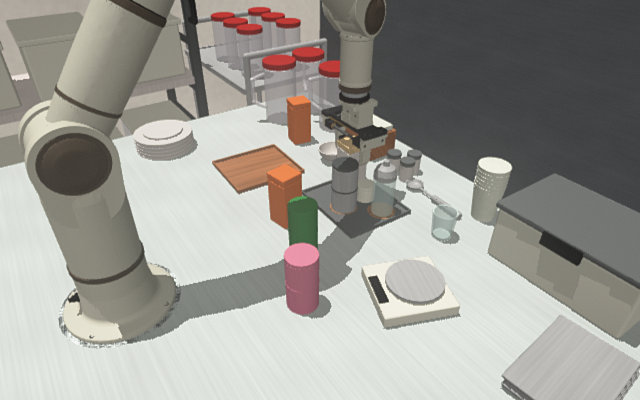

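>>> move_arm(
  series=[
    [0,0,0,0,0,0,52],
    [0,0,0,0,0,0,52],
    [0,0,0,0,0,0,52],
    [0,0,0,0,0,0,52],
    [0,0,0,0,0,0,52],
    [0,0,0,0,0,0,52],
    [0,0,0,0,0,0,52],
    [0,0,0,0,0,0,52],
  ],
  grip_force=30,
)

```text
clock: 4.78
tool_pos: [640.1, 73.2, 96.4]
tcp_rot: [0.049, 3.141, 0.0]
force: [-0.0, 0.4, 1.0]
opening: 0.657
```

>>> move_arm(
  series=[
    [0,0,0.2,0,0,0,52],
    [0,0,0.7,0,0,0,52],
    [0,0,1.3,0,0,0,52],
    [0,0.1,1.8,0,0,0,52],
    [-0.1,0.4,2,0,0,0,52],
    [-0.4,1.0,2,0,0,0,52],
    [-0.8,1.8,2,0,0,0,52],
    [-1.2,2.7,2,0,0,0,52],
    [-1.6,3.6,2,0,0,0,52],
    [-2.0,4.5,2,0,0,0,52],
    [-2.4,5.3,2,0,0,0,52],
    [-2.7,6.0,2,0,0,0,52],
  ],
)

```text
clock: 5.78
tool_pos: [556.1, 255.9, 155.3]
tcp_rot: [-0.046, -3.139, -0.0]
force: [0.7, 0.1, -4.4]
opening: 0.656
```

>>> move_arm(
  series=[
    [-0.25,0.6,0,0,0,0,52],
    [-0.5,1.1,0,0,0,0,52],
    [-0.7,1.5,0,0,0,0,52],
    [-0.8,1.75,0,0,0,0,52],
    [-0.83,1.8,0,0,0,0,52],
    [-0.83,1.8,0,0,0,0,52],
    [-0.83,1.8,0,0,0,0,52],
    [-0.83,1.8,-0.3,0,0,0,52],
    [-0.83,1.8,-0.7,0,0,0,52],
    [-0.83,1.8,-1.1,0,0,0,52],
    [-0.83,1.8,-1.4,0,0,0,52],
    [-0.83,1.8,-1.6,0,0,0,52],
  ],
)

```text
clock: 6.78
tool_pos: [533.1, 306.0, 105.6]
tcp_rot: [-0.05, -3.138, 0.003]
force: [-1.0, -0.3, -4.2]
opening: 0.658
```

```bash
python3 snap.py 3
```

```text
6.8833 [532.9 306.2 106. ] jaw 88.2 [-0.6  0.  -3.5] 59.99046394909246
```

View pics/side3.png

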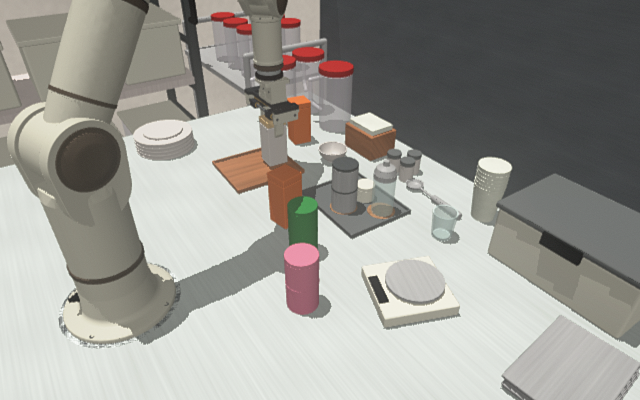

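>>> move_arm(
  series=[
    [0,0,-0.1,0,0,0,52],
    [0,0,-0.2,0,0,0,52],
    [0,0,-0.28,0,0,0,52],
    [0,0,-0.34,0,0,0,52],
    [0,0,-0.34,0,0,0,52],
    [0,0,-0.34,0,0,0,52],
  ],
)

```text
clock: 7.38
tool_pos: [534.2, 307.1, 98.1]
tcp_rot: [0.049, 3.141, 0.0]
force: [0.6, 0.1, -4.1]
opening: 0.655
```

>>> move_arm(
  series=[
    [0,0,-0.03,0,0,0,52],
    [0,0,-0.06,0,0,0,52],
    [0,0,-0.07,0,0,0,52],
    [0,0,-0.07,0,0,0,52],
  ],
)

```text
clock: 7.72
tool_pos: [534.4, 307.3, 96.4]
tcp_rot: [0.049, 3.141, 0.0]
force: [0.1, 0.0, -0.7]
opening: 0.659
```

>>> move_arm(
  series=[
    [0,0,0,0,0,0,91],
    [0,0,0,0,0,0,91],
    [0,0,0,0,0,0,91],
    [0,0,0,0,0,0,91],
    [0,0,0.3,0,0,0,91],
    [0,0,0.9,0,0,0,91],
    [0,0,1.7,0,0,0,91],
    [0,0,2.4,0,0,0,91],
    [0,0,2.7,0,0,0,91],
    [0,-0.5,2.7,0,0,0,91],
    [0.1,-1.4,2.7,0,0,0,91],
    [0.2,-2.5,2.7,0,0,0,91],
  ],
)

```text
clock: 8.72
tool_pos: [538.9, 232.4, 176.1]
tcp_rot: [-0.043, -3.14, -0.001]
force: [1.1, -0.6, -0.0]
opening: 0.991
```

>>> move_arm(
  series=[
    [0.2,-1.2,0,0,0,0,91],
    [0.3,-2.4,0,0,0,0,91],
    [0.5,-3.6,0,0,0,0,91],
    [0.6,-4.8,0,0,0,0,91],
    [0.8,-6.0,0,0,0,0,91],
    [0.88,-6.8,0,0,0,0,91],
    [0.88,-7.3,0,0,0,0,91],
    [0.88,-7.46,0,0,0,0,91],
    [0.88,-7.46,0,0,0,0,91],
    [0.88,-7.46,0,0,0,0,91],
    [0.88,-7.46,0,0,0,0,91],
    [0.88,-7.46,0,0,0,0,91],
  ],
)

```text
clock: 9.72
tool_pos: [566.3, 10.3, 176.8]
tcp_rot: [-0.045, -3.141, -0.001]
force: [0.3, -0.8, 0.3]
opening: 0.99
```

```bash
python3 snap.py 4
```

```text
9.8167 [566.5   9.8 176.9] jaw 88.3 [-0.5  0.   0. ] 90.60285226192832
```

View pics/side4.png

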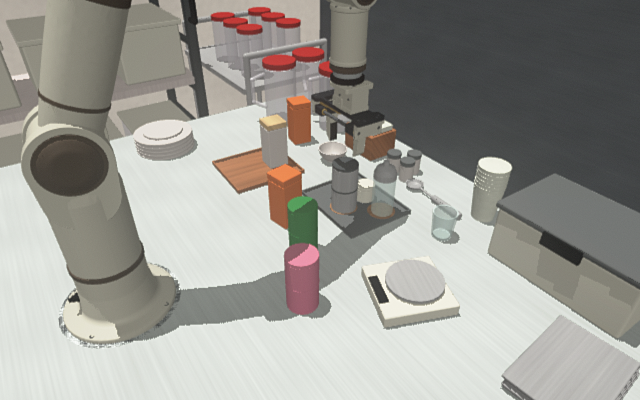

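Canister stands upright on the side tray. Next, the tin.

>>> move_arm(
  series=[
    [0,0,-0.3,0,0,0,91],
    [0,0,-0.9,0,0,0,91],
    [0,0,-1.5,0,0,0,91],
    [0,0,-2.1,0,0,0,91],
    [0,0,-2.6,0,0,0,91],
    [0,0,-2.87,0,0,0,91],
    [0,0,-2.87,0,0,0,91],
    [0,0,-2.87,0,0,0,91],
  ],
)

```text
clock: 10.48
tool_pos: [566.3, 8.6, 90.5]
tcp_rot: [-0.049, -3.14, -0.0]
force: [-0.0, -0.1, 0.2]
opening: 0.987
```

>>> move_arm(
  series=[
    [0,0,0,0,0,0,58],
    [0,0,0,0,0,0,58],
    [0,0,0,0,0,0,58],
    [0,0,0,0,0,0,58],
    [0,0,0,0,0,0,58],
    [0,0,0,0,0,0,58],
    [0,0,0,0,0,0,58],
  ],
)

```text
clock: 11.07
tool_pos: [567.1, 8.2, 91.5]
tcp_rot: [0.05, 3.14, -0.0]
force: [-0.4, -0.7, 4.6]
opening: 0.716
```

>>> move_arm(
  series=[
    [0,0,0.2,0,0,0,58],
    [0,0,0.7,0,0,0,58],
    [0,0,1.3,0,0,0,58],
    [-0.1,0.1,1.8,0,0,0,58],
    [-0.4,0.4,2.1,0,0,0,58],
    [-0.9,0.9,2.2,0,0,0,58],
    [-1.5,1.6,2.2,0,0,0,58],
    [-2.1,2.4,2.2,0,0,0,58],
    [-2.7,3.3,2.2,0,0,0,58],
    [-3.2,4.2,2.2,0,0,0,58],
    [-3.7,5.1,2.2,0,0,0,58],
    [-4.1,6.0,2.2,0,0,0,58],
  ],
)

```text
clock: 12.07
tool_pos: [441.3, 189.1, 156.5]
tcp_rot: [-0.049, -3.139, 0.001]
force: [0.0, -0.0, -2.7]
opening: 0.714
```

>>> move_arm(
  series=[
    [-0.3,0.9,0,0,0,0,58],
    [-0.5,1.8,0,0,0,0,58],
    [-0.7,2.7,0,0,0,0,58],
    [-0.8,3.6,0,0,0,0,58],
    [-0.84,4.5,0,0,0,0,58],
    [-0.84,5.2,0,0,0,0,58],
    [-0.84,5.6,0,0,0,0,58],
    [-0.84,5.75,0,0,0,0,58],
    [-0.84,5.75,-0.2,0,0,0,58],
    [-0.84,5.75,-0.6,0,0,0,58],
    [-0.84,5.75,-1.1,0,0,0,58],
    [-0.84,5.75,-1.5,0,0,0,58],
  ],
)

```text
clock: 13.07
tool_pos: [418.4, 357.9, 109.8]
tcp_rot: [-0.053, -3.14, 0.004]
force: [-0.8, -0.7, -3.2]
opening: 0.718
```

```bash
python3 snap.py 5
```

```text
13.1667 [417.  357.4 108.7] jaw 88.1 [-0.2 -0.4 -2.7] 65.63002762951605
```

View pics/side5.png

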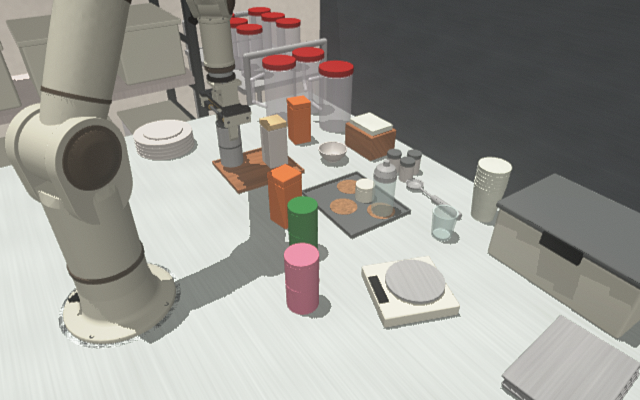

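>>> move_arm(
  series=[
    [0,0,-0.2,0,0,0,58],
    [0,0,-0.4,0,0,0,58],
    [0,0,-0.55,0,0,0,58],
    [0,0,-0.62,0,0,0,58],
    [0,0,-0.66,0,0,0,58],
    [0,0,-0.69,0,0,0,58],
    [0,0,-0.7,0,0,0,58],
    [0,0,-0.7,0,0,0,58],
  ],
)

```text
clock: 13.83
tool_pos: [418.4, 360.8, 91.5]
tcp_rot: [0.049, 3.141, -0.0]
force: [-2.3, -2.3, 4.1]
opening: 0.715
```

>>> move_arm(
  series=[
    [0,0,0,0,0,0,91],
    [0,0,0,0,0,0,91],
    [0,0,0,0,0,0,91],
    [0,0,0,0,0,0,91],
    [0,0,0.3,0,0,0,91],
    [0,0,0.9,0,0,0,91],
    [0,0,1.7,0,0,0,91],
    [0,0,2.4,0,0,0,91],
    [0,0,2.9,0,0,0,91],
    [0.3,-0.5,2.9,0,0,0,91],
    [0.7,-1.4,2.9,0,0,0,91],
    [1.2,-2.4,2.9,0,0,0,91],
  ],
)

```text
clock: 14.83
tool_pos: [454.0, 290.3, 179.3]
tcp_rot: [0.042, 3.14, 0.003]
force: [1.2, 0.8, -0.6]
opening: 0.991
```

>>> move_arm(
  series=[
    [0.6,-1.2,0,0,0,0,91],
    [1.2,-2.4,0,0,0,0,91],
    [1.8,-3.6,0,0,0,0,91],
    [2.4,-4.8,0,0,0,0,91],
    [3.0,-6.0,0,0,0,0,91],
    [3.6,-7.2,0,0,0,0,91],
    [4.2,-8.4,0,0,0,0,91],
    [4.8,-9.5,0,0,0,0,91],
    [5.4,-10.5,0,0,0,0,91],
    [5.8,-11.2,0,0,0,0,91],
    [6.0,-11.6,0,0,0,0,91],
    [6.07,-11.72,0,0,0,0,91],
  ],
)

```text
clock: 15.83
tool_pos: [637.1, -65.9, 178.0]
tcp_rot: [0.055, 3.141, -0.001]
force: [0.1, 0.0, -0.3]
opening: 0.992
```

>>> move_arm(
  series=[
    [0,0,0,0,0,0,91],
    [0,0,0,0,0,0,91],
    [0,0,0,0,0,0,91],
    [0,0,0,0,0,0,91],
  ],
)

```text
clock: 16.17
tool_pos: [636.0, -60.3, 178.0]
tcp_rot: [-0.044, -3.141, -0.001]
force: [0.6, -0.7, -0.7]
opening: 0.994
```

```bash
python3 snap.py 6
```

```text
16.2667 [636.2 -61.2 178.1] jaw 88.3 [ 0.1 -0.2  1. ] 91.01998387998091
```

View pics/side6.png

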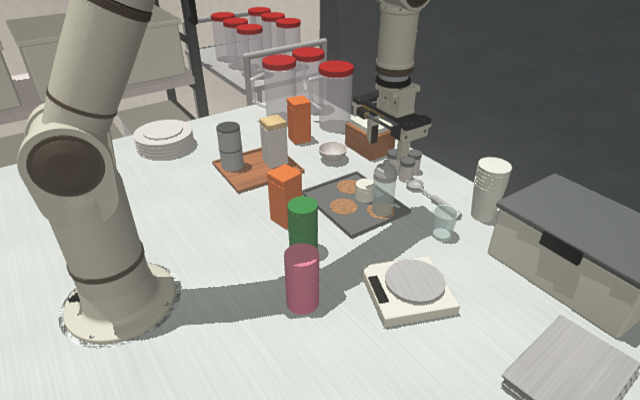

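>>> move_arm(
  series=[
    [0,0,-0.3,0,0,0,91],
    [0,0,-0.8,0,0,0,91],
    [0,0,-1.4,0,0,0,91],
    [0,0,-2.0,0,0,0,91],
    [0,0,-2.5,0,0,0,91],
    [0,0,-2.8,0,0,0,91],
    [0,0,-2.91,0,0,0,91],
    [0,0,-2.91,0,0,0,91],
    [0,0,-2.91,0,0,0,91],
  ],
)

```text
clock: 17.02
tool_pos: [636.8, -62.7, 90.9]
tcp_rot: [0.049, 3.141, 0.0]
force: [-0.2, 0.1, 0.8]
opening: 0.99
```

>>> move_arm(
  series=[
    [0,0,0,0,0,0,48],
    [0,0,0,0,0,0,48],
    [0,0,0,0,0,0,48],
    [0,0,0,0,0,0,48],
    [0,0,0,0,0,0,48],
    [0,0,0,0,0,0,48],
    [0,0,0,0,0,0,48],
    [0,0,0,0,0,0,48],
    [0,0,0,0,0,0,48],
  ],
)

```text
clock: 17.77
tool_pos: [636.6, -62.9, 90.7]
tcp_rot: [0.049, 3.141, -0.0]
force: [-0.6, 0.2, 1.9]
opening: 0.602
```

>>> move_arm(
  series=[
    [0,0,0.2,0,0,0,48],
    [0,0,0.7,0,0,0,48],
    [0,0,1.3,0,0,0,48],
    [0,0,1.9,0,0,0,48],
    [-0.2,0.3,2.3,0,0,0,48],
    [-0.6,0.8,2.4,0,0,0,48],
    [-1.1,1.5,2.4,0,0,0,48],
    [-1.7,2.3,2.4,0,0,0,48],
    [-2.3,3.2,2.4,0,0,0,48],
    [-2.9,4.1,2.4,0,0,0,48],
    [-3.5,5.0,2.4,0,0,0,48],
    [-4.1,5.9,2.4,0,0,0,48],
  ],
)

```text
clock: 18.77
tool_pos: [511.2, 115.8, 162.4]
tcp_rot: [-0.049, -3.14, 0.0]
force: [-0.5, 0.8, -3.6]
opening: 0.604
```

>>> move_arm(
  series=[
    [-0.6,0.9,0,0,0,0,48],
    [-1.2,1.8,0,0,0,0,48],
    [-1.8,2.7,0,0,0,0,48],
    [-2.4,3.5,0,0,0,0,48],
    [-2.9,4.2,0,0,0,0,48],
    [-3.2,4.7,0,0,0,0,48],
    [-3.29,4.88,0,0,0,0,48],
    [-3.29,4.88,0,0,0,0,48],
    [-3.29,4.88,-0.2,0,0,0,48],
    [-3.29,4.88,-0.6,0,0,0,48],
    [-3.29,4.88,-1.1,0,0,0,48],
    [-3.29,4.88,-1.6,0,0,0,48],
  ],
)

```text
clock: 19.77
tool_pos: [416.0, 258.7, 113.7]
tcp_rot: [0.054, 3.14, -0.001]
force: [-0.2, 0.1, -2.4]
opening: 0.607
```

```bash
python3 snap.py 7
```

```text
19.8667 [413.8 257.4 111.9] jaw 88.0 [-0.1 -0.2 -2.8] 55.45060429840797
```

View pics/side7.png

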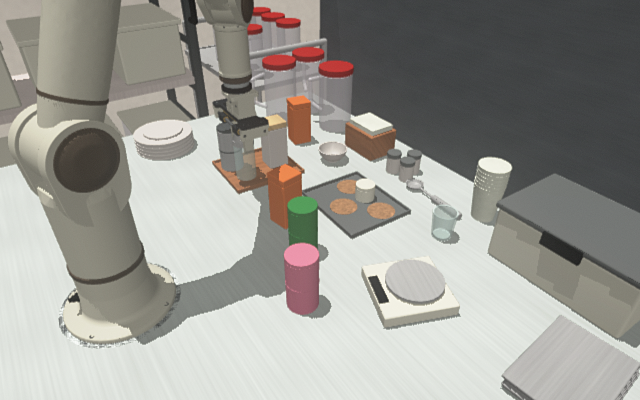

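>>> move_arm(
  series=[
    [0,0,-0.2,0,0,0,48],
    [0,0,-0.4,0,0,0,48],
    [0,0,-0.6,0,0,0,48],
    [0,0,-0.7,0,0,0,48],
    [0,0,-0.76,0,0,0,48],
    [0,0,-0.79,0,0,0,48],
    [0,0,-0.81,0,0,0,48],
    [0,0,-0.81,0,0,0,48],
    [0,0,-0.81,0,0,0,48],
  ],
)

```text
clock: 20.62
tool_pos: [414.9, 260.6, 90.7]
tcp_rot: [0.049, 3.141, -0.0]
force: [-1.8, -1.6, 3.3]
opening: 0.603
```

>>> move_arm(
  series=[
    [0,0,0,0,0,0,78],
    [0,0,0,0,0,0,78],
    [0,0,0,0,0,0,78],
    [0,0,0,0,0,0,78],
    [0,0,0.3,0,0,0,78],
    [0,0,0.9,0,0,0,78],
    [0,0,1.7,0,0,0,78],
    [0,0,2.4,0,0,0,78],
    [0,0,2.9,0,0,0,78],
    [0.3,-0.4,2.9,0,0,0,78],
    [0.9,-1.1,2.9,0,0,0,78],
    [1.7,-2.0,2.9,0,0,0,78],
  ],
)

```text
clock: 21.62
tool_pos: [465.2, 202.6, 178.7]
tcp_rot: [0.041, 3.14, 0.003]
force: [0.4, 0.3, 0.9]
opening: 0.851
```

>>> move_arm(
  series=[
    [0.8,-0.9,0,0,0,0,88],
    [1.6,-1.8,0,0,0,0,88],
    [2.4,-2.7,0,0,0,0,88],
    [3.2,-3.6,0,0,0,0,88],
    [4.0,-4.5,0,0,0,0,88],
    [4.8,-5.4,0,0,0,0,88],
    [5.4,-6.1,0,0,0,0,88],
    [5.7,-6.4,0,0,0,0,88],
    [5.76,-6.45,0,0,0,0,88],
    [5.76,-6.45,-0.4,0,0,0,88],
    [5.76,-6.45,-1,0,0,0,88],
    [5.76,-6.45,-1.6,0,0,0,88],
  ],
)

```text
clock: 22.62
tool_pos: [637.5, 10.5, 128.8]
tcp_rot: [0.044, 3.141, 0.003]
force: [-0.2, 0.1, 0.2]
opening: 0.958
```

```bash
python3 snap.py 8
```

```text
22.7167 [634.3  10.2 125.5] jaw 88.4 [-1.  -0.2 -0.2] 87.9929709124519
```

View pics/side8.png

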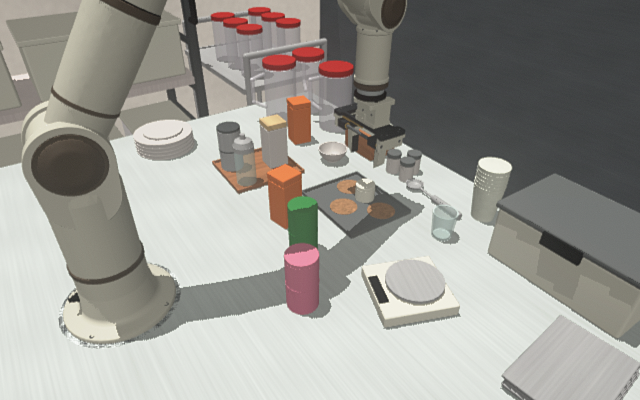

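>>> move_arm(
  series=[
    [0,0,-0.4,0,0,0,88],
    [0,0,-1.0,0,0,0,88],
    [0,0,-1.6,0,0,0,88],
    [0,0,-2.2,0,0,0,88],
    [0,0,-2.8,0,0,0,88],
    [0,0,-3.3,0,0,0,88],
    [0,0,-3.6,0,0,0,88],
    [0,0,-3.8,0,0,0,88],
    [0,0,-3.9,0,0,0,88],
    [0,0,-3.92,0,0,0,88],
    [0,0,-3.92,0,0,0,88],
  ],
)

```text
clock: 23.63
tool_pos: [639.1, 7.2, 12.2]
tcp_rot: [0.049, 3.14, 0.0]
force: [0.8, 0.1, 0.4]
opening: 0.96
```

>>> move_arm(
  series=[
    [0,0,0,0,0,0,44],
    [0,0,0,0,0,0,44],
    [0,0,0,0,0,0,44],
    [0,0,0,0,0,0,44],
    [0,0,0,0,0,0,44],
    [0,0,0,0,0,0,44],
    [0,0,0,0,0,0,44],
    [0,0,0,0,0,0,44],
    [0,0,0,0,0,0,44],
  ],
  grip_force=20,
)

```text
clock: 24.38
tool_pos: [638.6, 7.3, 11.8]
tcp_rot: [0.049, 3.141, 0.0]
force: [-1.2, 1.1, 2.0]
opening: 0.563
```

>>> move_arm(
  series=[
    [0,0,0.2,0,0,0,44],
    [0,0,0.8,0,0,0,44],
    [0,0,1.5,0,0,0,44],
    [0,0,2.2,0,0,0,44],
    [-0.1,-0.2,2.8,0,0,0,44],
    [-0.4,-0.7,3.0,0,0,0,44],
    [-0.7,-1.5,3.0,0,0,0,44],
    [-1.1,-2.4,3.0,0,0,0,44],
    [-1.5,-3.4,3.0,0,0,0,44],
    [-1.9,-4.4,3.0,0,0,0,44],
    [-2.3,-5.4,3.0,0,0,0,44],
    [-2.7,-6.4,3.0,0,0,0,44],
  ],
)

```text
clock: 25.38
tool_pos: [556.4, -186.2, 101.7]
tcp_rot: [-0.049, -3.141, 0.0]
force: [0.9, 0.6, -2.8]
opening: 0.561
```

>>> move_arm(
  series=[
    [-0.4,-1.0,0,0,0,0,44],
    [-0.8,-1.9,0,0,0,0,44],
    [-1.2,-2.8,0,0,0,0,44],
    [-1.6,-3.6,0,0,0,0,44],
    [-1.8,-4.1,0,0,0,0,44],
    [-1.92,-4.4,0,0,0,0,44],
    [-1.92,-4.4,0,0,0,0,44],
    [-1.92,-4.4,-0.2,0,0,0,44],
    [-1.92,-4.4,-0.6,0,0,0,44],
    [-1.92,-4.4,-1.0,0,0,0,44],
    [-1.92,-4.4,-1.2,0,0,0,44],
    [-1.92,-4.4,-1.2,0,0,0,44],
  ],
)

```text
clock: 26.38
tool_pos: [498.7, -314.5, 62.8]
tcp_rot: [-0.046, -3.137, -0.005]
force: [-1.3, 1.1, -2.7]
opening: 0.564
```

```bash
python3 snap.py 9; python3 - <<'E'
from ov import *
for n,bx,s in (("side",(350,240,470,340),5),("top",(400,150,500,250),4)):
    cv2.imwrite(f"pics/p9{n}.png",draw(n,cv2.imread(f"pics/{n}9.png"),[(circ([500,-317],60,42),(255,0,0))],bx,s))
E
```

```text
26.4833 [ 499.8 -315.9   64.7] jaw 88.3 [-0.4 -0.6 -2.1] 51.740926740291584
```

View pics/p9side.png

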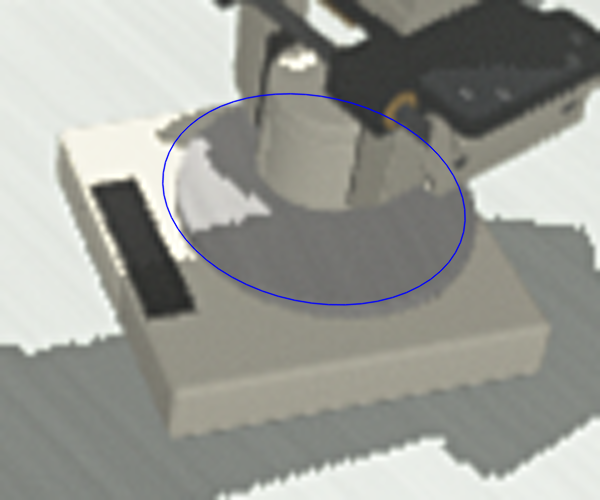

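>>> move_arm(
  series=[
    [0,0,-0.15,0,0,0,44],
    [0,0,-0.3,0,0,0,44],
    [0,0,-0.4,0,0,0,44],
    [0,0,-0.47,0,0,0,44],
    [0,0,-0.51,0,0,0,44],
    [0,0,-0.53,0,0,0,44],
    [0,0,-0.53,0,0,0,44],
    [0,0,-0.53,0,0,0,44],
  ],
)

```text
clock: 27.15
tool_pos: [500.1, -317.0, 49.9]
tcp_rot: [0.049, 3.141, -0.0]
force: [0.6, -0.4, -1.7]
opening: 0.564
```

>>> move_arm(
  series=[
    [0,0,-0.03,0,0,0,44],
    [0,0,-0.04,0,0,0,44],
    [0,0,-0.04,0,0,0,44],
  ],
)

```text
clock: 27.4
tool_pos: [500.2, -317.0, 49.7]
tcp_rot: [0.049, 3.141, -0.001]
force: [-2.8, 1.1, 6.4]
opening: 0.564
```

>>> move_arm(
  series=[
    [0,0,0,0,0,0,80],
    [0,0,0,0,0,0,80],
    [0,0,0,0,0,0,80],
    [0,0,0,0,0,0,80],
    [0,0,0,0,0,0,80],
    [0,0,0.3,0,0,0,80],
    [0,0,0.9,0,0,0,80],
    [0,0,1.7,0,0,0,80],
    [0,0,2.6,0,0,0,80],
    [0,0,3.5,0,0,0,80],
    [0,0,4.1,0,0,0,80],
    [0,0,4.3,0,0,0,80],
  ],
)

```text
clock: 28.4
tool_pos: [502.0, -317.9, 181.8]
tcp_rot: [0.049, 3.136, -0.005]
force: [0.5, -1.0, -0.4]
opening: 0.875
```

>>> move_arm(
  series=[
    [0,0.5,0,0,0,0,80],
    [0,1.5,0,0,0,0,80],
    [0,2.7,0,0,0,0,80],
    [0,3.9,0,0,0,0,80],
    [0,5.1,0,0,0,0,80],
    [-0.2,6.3,0,0,0,0,80],
    [-0.5,7.4,0,0,0,0,80],
    [-0.8,8.5,0,0,0,0,80],
    [-1.1,9.6,0,0,0,0,80],
    [-1.4,10.7,0,0,0,0,80],
    [-1.6,11.7,0,0,0,0,80],
    [-1.8,12.5,0,0,0,0,80],
  ],
)

```text
clock: 29.4
tool_pos: [443.1, 61.4, 176.1]
tcp_rot: [-0.045, -3.138, -0.001]
force: [1.0, 0.7, -0.3]
opening: 0.872
```

```bash
python3 snap.py 10; python3 - <<'E'
from ov import *
for n,bx,s in (("side",(350,240,470,340),5),("top",(400,150,500,250),5)):
    cv2.imwrite(f"pics/p10{n}.png",draw(n,cv2.imread(f"pics/{n}10.png"),[(circ([500,-317],60,42),(255,0,0)),(circ([500,-317],26,42+45),(0,255,0))],bx,s))
a=np.hstack([cv2.resize(cv2.imread("pics/p10side.png"),(480,400)),cv2.resize(cv2.imread("pics/p10top.png"),(320,320))[:0]]) if 0 else None
E
```

```text
29.5 [442.8  63.4 176.2] jaw 88.7 [ 1.4  1.2 -0. ] 79.9986253253983
```

View pics/p10top.png

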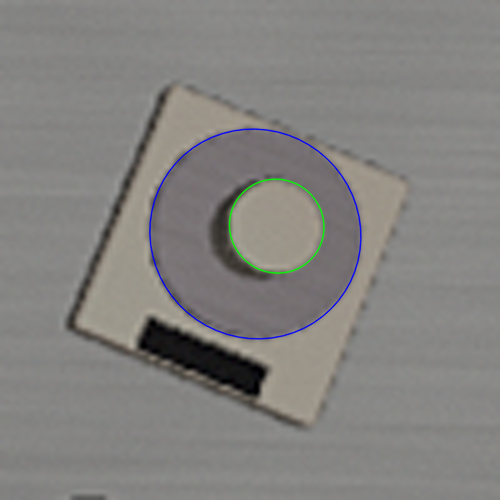

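View pics/side10.png

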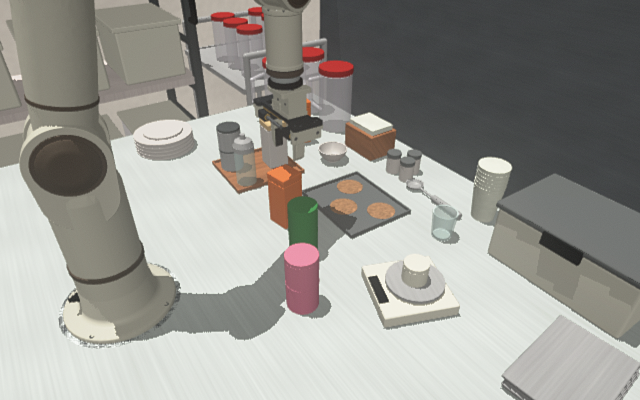

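View pics/top10.png

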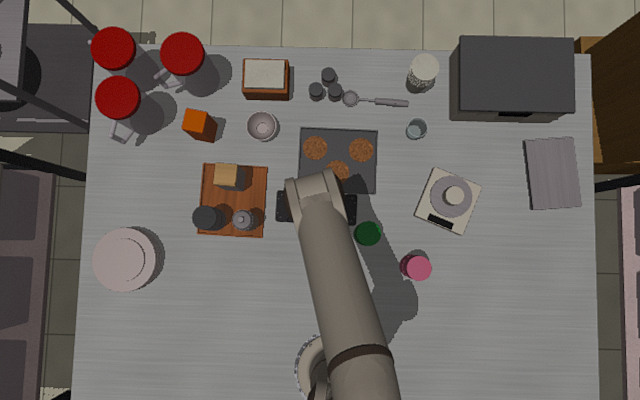

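Tub is upright at the plate's centre, on the predicted outline. With the cork pads bare, I can now measure them directly.

```bash
python3 - <<'E'
from h import *
for n,tag in (("top","10"),("side","10")):
    im=cv2.imread(f"pics/{n}{tag}.png"); h=cv2.cvtColor(im,cv2.COLOR_BGR2HSV)
    m=((h[...,0]>4)&(h[...,0]<20)&(h[...,1]>70)).astype(np.uint8)
    k,l,s,c=cv2.connectedComponentsWithStats(m)
    box=(300,125,380,195) if n=="top" else (300,170,412,240)
    for i in range(1,k):
        if s[i,4]>60 and box[0]<c[i][0]<box[2] and box[1]<c[i][1]<box[3]:
            print(n,s[i],unproj(n,c[i],4)[0,:2].round(1), unproj(n,[[s[i,0],c[i][1]],[s[i,0]+s[i,2]-1,c[i][1]]],4)[:,:2].round(1).tolist())
E
```

```text
top [303 136  24  24 469] [638.2  74.8] [[637.4, 108.9], [639.1, 40.9]]
top [349 138  24  24 471] [635.4 -61.3] [[634.5, -27.2], [636.2, -95.2]]
top [325 160  24  34 346] [5.69e+02 1.00e-01] [[568.0, 42.0], [569.7, -25.6]]
side [337 180  26  14 285] [641.1  70.3] [[612.9, 89.5], [670.4, 50.5]]
side [330 199  27  15 338] [570.1   4.4] [[541.8, 23.6], [597.9, -14.5]]
side [367 203  28  16 355] [638.1 -65.3] [[609.3, -45.7], [666.8, -84.7]]
```

>>> move_arm(
  series=[
    [0,0.6,0,0,0,0,80],
    [-0.2,1.5,0,0,0,0,80],
    [-0.4,2.6,0,0,0,0,80],
    [-0.6,3.7,0,0,0,0,80],
    [-0.8,4.8,0,0,0,0,80],
    [-1.0,5.8,0,0,0,0,80],
    [-1.04,6.4,0,0,0,0,80],
    [-1.04,6.7,0,0,0,0,80],
    [-1.04,6.75,0,0,0,0,80],
    [-1.04,6.75,0,0,0,0,80],
    [-1.04,6.75,0,0,0,0,80],
    [-1.04,6.75,0,0,0,0,80],
  ],
)

```text
clock: 30.5
tool_pos: [415.1, 258.6, 177.1]
tcp_rot: [-0.053, -3.141, 0.002]
force: [0.4, 0.7, 1.2]
opening: 0.869
```

>>> move_arm(
  series=[
    [0,0,-0.3,0,0,0,80],
    [0,0,-0.8,0,0,0,80],
    [0,0,-1.4,0,0,0,80],
    [0,0,-2.0,0,0,0,80],
    [0,0,-2.5,0,0,0,80],
    [0,0,-2.8,0,0,0,80],
    [0,0,-2.91,0,0,0,80],
    [0,0,-2.91,0,0,0,80],
    [0,0,-2.91,0,0,0,80],
  ],
)

```text
clock: 31.25
tool_pos: [415.0, 260.7, 90.5]
tcp_rot: [0.05, 3.141, 0.0]
force: [-0.1, 0.5, 0.5]
opening: 0.872
```

>>> move_arm(
  series=[
    [0,0,0,0,0,0,48],
    [0,0,0,0,0,0,48],
    [0,0,0,0,0,0,48],
    [0,0,0,0,0,0,48],
    [0,0,0,0,0,0,48],
    [0,0,0,0,0,0,48],
    [0,0,0,0,0,0,48],
    [0,0,0,0,0,0,48],
  ],
  grip_force=30,
)

```text
clock: 31.92
tool_pos: [415.1, 260.7, 90.6]
tcp_rot: [0.049, 3.141, 0.0]
force: [-0.2, -0.9, 4.5]
opening: 0.607
```

>>> move_arm(
  series=[
    [0,0,0.2,0,0,0,48],
    [0,0,0.7,0,0,0,48],
    [0,0,1.3,0,0,0,48],
    [0,0,1.8,0,0,0,48],
    [0.2,-0.3,2.0,0,0,0,48],
    [0.6,-0.8,2.0,0,0,0,48],
    [1.1,-1.5,2.0,0,0,0,48],
    [1.7,-2.3,2.0,0,0,0,48],
    [2.3,-3.2,2.0,0,0,0,48],
    [2.9,-4.1,2.0,0,0,0,48],
    [3.5,-5.0,2.0,0,0,0,48],
    [4.1,-5.9,2.0,0,0,0,48],
  ],
)

```text
clock: 32.92
tool_pos: [537.6, 82.2, 149.8]
tcp_rot: [-0.049, -3.14, -0.0]
force: [1.0, 0.4, -2.9]
opening: 0.603
```

>>> move_arm(
  series=[
    [0.6,-0.9,0,0,0,0,48],
    [1.2,-1.8,0,0,0,0,48],
    [1.8,-2.7,0,0,0,0,48],
    [2.4,-3.5,0,0,0,0,48],
    [2.9,-4.2,0,0,0,0,48],
    [3.2,-4.7,0,0,0,0,48],
    [3.29,-4.89,0,0,0,0,48],
    [3.29,-4.89,0,0,0,0,48],
    [3.29,-4.89,0,0,0,0,48],
    [3.29,-4.89,-0.4,0,0,0,48],
    [3.29,-4.89,-0.9,0,0,0,48],
    [3.29,-4.89,-1.4,0,0,0,48],
  ],
)

```text
clock: 33.92
tool_pos: [635.9, -60.7, 107.6]
tcp_rot: [0.045, 3.141, 0.001]
force: [-0.1, -0.9, -2.8]
opening: 0.599
```

>>> move_arm(
  series=[
    [0,0,-0.2,0,0,0,48],
    [0,0,-0.35,0,0,0,48],
    [0,0,-0.45,0,0,0,48],
    [0,0,-0.52,0,0,0,48],
    [0,0,-0.56,0,0,0,48],
    [0,0,-0.59,0,0,0,48],
    [0,0,-0.6,0,0,0,48],
    [0,0,-0.6,0,0,0,48],
  ],
)

```text
clock: 34.58
tool_pos: [636.8, -63.1, 90.8]
tcp_rot: [0.049, 3.14, -0.0]
force: [-0.2, -0.3, -2.0]
opening: 0.604
```

```bash
python3 snap.py 11
```

```text
34.6833 [636.8 -63.1  90.8] jaw 88.2 [-0.1  0.1 -0.7] 55.5961041957364
```

View pics/side11.png

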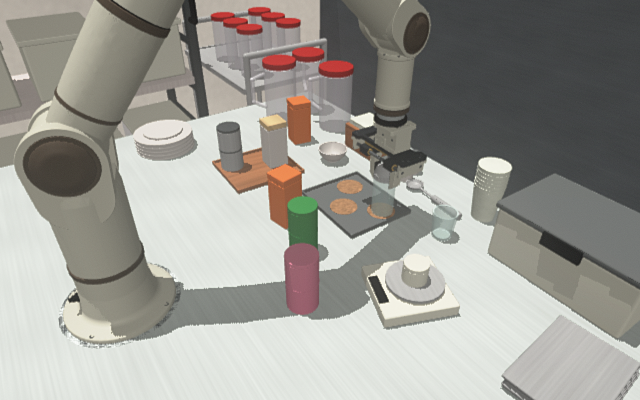

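>>> move_arm(
  series=[
    [0,0,-0.02,0,0,0,48],
    [0,0,-0.02,0,0,0,48],
    [0,0,-0.02,0,0,0,91],
    [0,0,-0.02,0,0,0,91],
    [0,0,-0.02,0,0,0,91],
    [0,0,-0.02,0,0,0,91],
    [0,0,0.3,0,0,0,91],
    [0,0,0.9,0,0,0,91],
    [0,0,1.7,0,0,0,91],
    [0,0,2.4,0,0,0,91],
    [0,0,2.8,0,0,0,91],
    [0,0,2.9,0,0,0,91],
  ],
)

```text
clock: 35.68
tool_pos: [638.3, -63.1, 180.6]
tcp_rot: [0.049, 3.136, -0.001]
force: [0.4, -0.8, -0.7]
opening: 0.988
```

>>> move_arm(
  series=[
    [-0.3,0.6,0,0,0,0,91],
    [-0.9,1.6,0,0,0,0,91],
    [-1.5,2.8,0,0,0,0,91],
    [-2.1,4.0,0,0,0,0,91],
    [-2.7,5.2,0,0,0,0,91],
    [-3.3,6.4,0,0,0,0,91],
    [-3.9,7.6,0,0,0,0,91],
    [-4.5,8.8,0,0,0,0,91],
    [-5.1,10.0,0,0,0,0,91],
    [-5.7,11.1,0,0,0,0,91],
    [-6.3,12.2,0,0,0,0,91],
    [-6.8,13.2,0,0,0,0,91],
  ],
)

```text
clock: 36.68
tool_pos: [430.1, 334.6, 176.5]
tcp_rot: [-0.047, -3.14, 0.001]
force: [-0.4, 0.2, -1.0]
opening: 0.99
```

>>> move_arm(
  series=[
    [-0.3,0.6,0,0,0,0,91],
    [-0.47,0.93,0,0,0,0,91],
    [-0.47,0.93,0,0,0,0,91],
    [-0.47,0.93,0,0,0,0,91],
    [-0.47,0.93,0,0,0,0,91],
    [-0.47,0.93,0,0,0,0,91],
    [-0.47,0.93,0,0,0,0,91],
  ],
)

```text
clock: 37.27
tool_pos: [419.5, 359.0, 177.0]
tcp_rot: [0.054, 3.141, -0.001]
force: [-0.4, 0.5, -0.2]
opening: 0.993
```

```bash
python3 snap.py 12
```

```text
37.3667 [419.1 359.7 177.2] jaw 88.1 [ 0.5 -0.2  0. ] 91.14807355203007
```

View pics/side12.png

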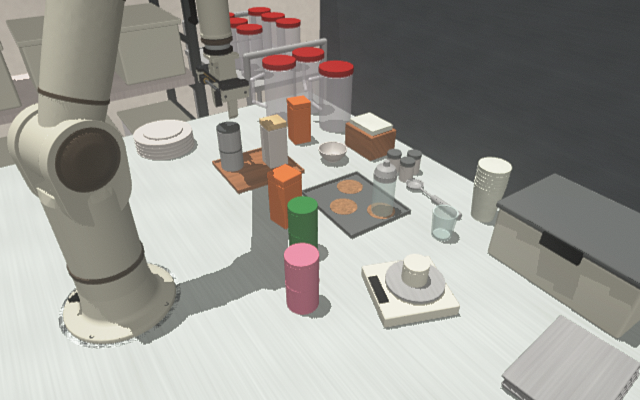

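View pics/top12.png

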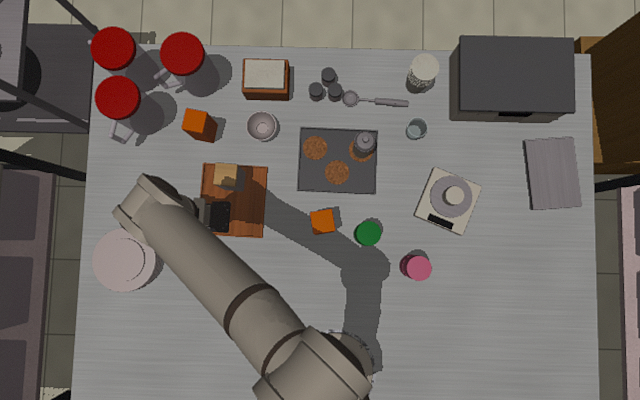

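>>> move_arm(
  series=[
    [0,0,-0.3,0,0,0,91],
    [0,0,-0.8,0,0,0,91],
    [0,0,-1.4,0,0,0,91],
    [0,0,-2.0,0,0,0,91],
    [0,0,-2.5,0,0,0,91],
    [0,0,-2.8,0,0,0,91],
    [0,0,-2.88,0,0,0,91],
    [0,0,-2.88,0,0,0,91],
  ],
)

```text
clock: 38.03
tool_pos: [417.9, 360.5, 90.0]
tcp_rot: [-0.049, -3.14, 0.001]
force: [-0.8, -0.6, -0.0]
opening: 0.989
```

>>> move_arm(
  series=[
    [0,0,0,0,0,0,58],
    [0,0,0,0,0,0,58],
    [0,0,0,0,0,0,58],
    [0,0,0,0,0,0,58],
    [0,0,0,0,0,0,58],
    [0,0,0,0,0,0,58],
    [0,0,0,0,0,0,58],
    [0,0,0,0,0,0,58],
  ],
)

```text
clock: 38.7
tool_pos: [418.7, 361.0, 91.4]
tcp_rot: [0.05, 3.14, 0.0]
force: [-0.2, -1.3, 5.4]
opening: 0.717
```

>>> move_arm(
  series=[
    [0,0,0.2,0,0,0,58],
    [0,0,0.7,0,0,0,58],
    [0,0,1.3,0,0,0,58],
    [0,-0.1,1.8,0,0,0,58],
    [0,-0.4,2.1,0,0,0,58],
    [0,-1.0,2.2,0,0,0,58],
    [0,-1.8,2.2,0,0,0,58],
    [0.1,-2.7,2.2,0,0,0,58],
    [0.3,-3.6,2.2,0,0,0,58],
    [0.6,-4.5,2.2,0,0,0,58],
    [1.0,-5.4,2.2,0,0,0,58],
    [1.4,-6.3,2.2,0,0,0,58],
  ],
)

```text
clock: 39.7
tool_pos: [459.6, 169.6, 156.4]
tcp_rot: [-0.049, -3.14, 0.001]
force: [0.0, 0.2, -2.9]
opening: 0.717
```

>>> move_arm(
  series=[
    [0.6,-0.9,0,0,0,0,58],
    [1.2,-1.8,0,0,0,0,58],
    [1.8,-2.7,0,0,0,0,58],
    [2.4,-3.6,0,0,0,0,58],
    [2.9,-4.4,0,0,0,0,58],
    [3.3,-5.0,0,0,0,0,58],
    [3.5,-5.4,0,0,0,0,58],
    [3.55,-5.47,0,0,0,0,58],
    [3.55,-5.47,0,0,0,0,58],
    [3.55,-5.47,-0.4,0,0,0,58],
    [3.55,-5.47,-1.0,0,0,0,58],
    [3.55,-5.47,-1.5,0,0,0,58],
  ],
)

```text
clock: 40.7
tool_pos: [565.7, 10.2, 110.7]
tcp_rot: [-0.044, -3.141, -0.002]
force: [0.3, -0.1, -3.8]
opening: 0.719
```

>>> move_arm(
  series=[
    [0,0,-0.2,0,0,0,58],
    [0,0,-0.4,0,0,0,58],
    [0,0,-0.55,0,0,0,58],
    [0,0,-0.62,0,0,0,58],
    [0,0,-0.67,0,0,0,58],
    [0,0,-0.7,0,0,0,58],
    [0,0,-0.71,0,0,0,58],
    [0,0,-0.71,0,0,0,58],
  ],
)

```text
clock: 41.37
tool_pos: [567.3, 8.0, 91.5]
tcp_rot: [0.049, 3.14, 0.0]
force: [-1.9, 0.6, 3.4]
opening: 0.71
```

```bash
python3 snap.py 13
```

```text
41.4667 [567.3   8.   91.5] jaw 88.2 [-2.3  1.4  5.9] 65.52879596668323
```

View pics/side13.png

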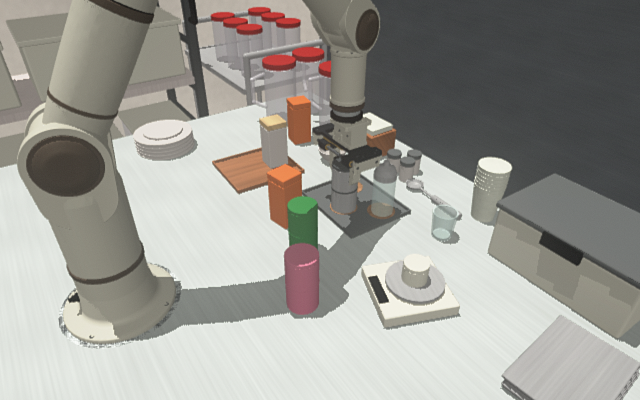

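>>> move_arm(
  series=[
    [0,0,0,0,0,0,91],
    [0,0,0,0,0,0,91],
    [0,0,0,0,0,0,91],
    [0,0,0,0,0,0,91],
    [0,0,0.3,0,0,0,91],
    [0,0,0.9,0,0,0,91],
    [0,0,1.7,0,0,0,91],
    [0,0,2.4,0,0,0,91],
    [0,0,2.9,0,0,0,91],
    [0,0.5,2.9,0,0,0,91],
    [-0.1,1.4,2.9,0,0,0,91],
    [-0.2,2.5,2.9,0,0,0,91],
  ],
)

```text
clock: 42.47
tool_pos: [561.7, 80.6, 178.7]
tcp_rot: [0.057, 3.139, -0.002]
force: [0.2, 0.4, 0.2]
opening: 0.992
```

>>> move_arm(
  series=[
    [-0.2,1.2,0,0,0,0,91],
    [-0.3,2.4,0,0,0,0,91],
    [-0.5,3.6,0,0,0,0,91],
    [-0.6,4.8,0,0,0,0,91],
    [-0.8,6.0,0,0,0,0,91],
    [-0.88,6.8,0,0,0,0,91],
    [-0.89,7.3,0,0,0,0,91],
    [-0.89,7.48,0,0,0,0,91],
    [-0.89,7.48,0,0,0,0,91],
    [-0.89,7.48,0,0,0,0,91],
    [-0.89,7.48,0,0,0,0,91],
    [-0.89,7.48,0,0,0,0,91],
  ],
)

```text
clock: 43.47
tool_pos: [535.1, 304.6, 177.4]
tcp_rot: [0.054, 3.141, -0.002]
force: [-0.4, -0.3, -0.3]
opening: 0.992
```

```bash
python3 snap.py 14
```

```text
43.5667 [534.8 305.4 177.5] jaw 88.1 [ 0.6 -1.7 -0.6] 91.09017196727272
```

View pics/side14.png

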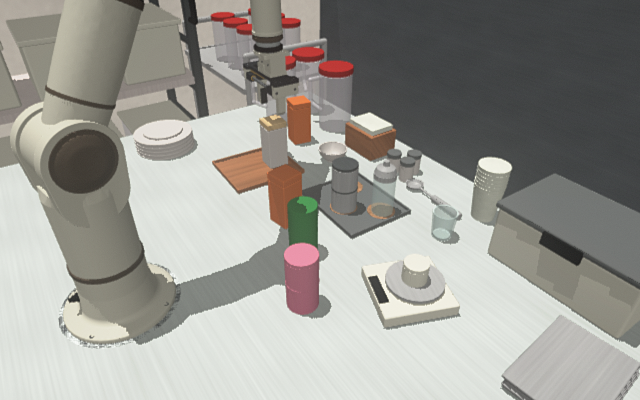

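View pics/top14.png

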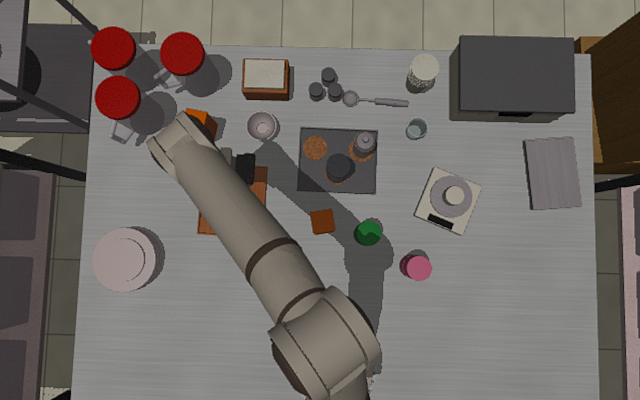

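Tin and shaker stand upright on their pads. Now the canister.

>>> move_arm(
  series=[
    [0,0,-0.3,0,0,0,91],
    [0,0,-0.8,0,0,0,91],
    [0,0,-1.4,0,0,0,91],
    [0,0,-2.0,0,0,0,91],
    [0,0,-2.4,0,0,0,91],
    [0,0,-2.65,0,0,0,91],
    [0,0,-2.72,0,0,0,91],
    [0,0,-2.72,0,0,0,91],
  ],
)

```text
clock: 44.23
tool_pos: [533.9, 307.0, 95.4]
tcp_rot: [-0.049, -3.14, 0.0]
force: [0.4, -0.2, 0.5]
opening: 0.991
```

>>> move_arm(
  series=[
    [0,0,0,0,0,0,52],
    [0,0,0,0,0,0,52],
    [0,0,0,0,0,0,52],
    [0,0,0,0,0,0,52],
    [0,0,0,0,0,0,52],
    [0,0,0,0,0,0,52],
    [0,0,0,0,0,0,52],
    [0,0,0,0,0,0,52],
  ],
)

```text
clock: 44.9
tool_pos: [534.4, 307.3, 96.4]
tcp_rot: [0.049, 3.141, 0.001]
force: [-0.4, 0.3, 3.3]
opening: 0.651
```

>>> move_arm(
  series=[
    [0,0,0.2,0,0,0,52],
    [0,0,0.7,0,0,0,52],
    [0,0,1.3,0,0,0,52],
    [0.1,-0.1,1.8,0,0,0,52],
    [0.4,-0.4,2,0,0,0,52],
    [0.8,-1.0,2,0,0,0,52],
    [1.3,-1.7,2,0,0,0,52],
    [1.8,-2.5,2,0,0,0,52],
    [2.3,-3.4,2,0,0,0,52],
    [2.7,-4.3,2,0,0,0,52],
    [3.0,-5.2,2,0,0,0,52],
    [3.3,-6.0,2,0,0,0,52],
  ],
)

```text
clock: 45.9
tool_pos: [633.3, 123.0, 154.5]
tcp_rot: [-0.053, -3.139, 0.003]
force: [0.5, -0.7, -4.9]
opening: 0.655
```

>>> move_arm(
  series=[
    [0.1,-0.6,0,0,0,0,52],
    [0.2,-1.1,0,0,0,0,52],
    [0.22,-1.5,0,0,0,0,52],
    [0.22,-1.75,0,0,0,0,52],
    [0.22,-1.8,0,0,0,0,52],
    [0.22,-1.8,0,0,0,0,52],
    [0.22,-1.8,0,0,0,0,52],
    [0.22,-1.8,0,0,0,0,52],
    [0.22,-1.8,-0.3,0,0,0,52],
    [0.22,-1.8,-0.7,0,0,0,52],
    [0.22,-1.8,-1.1,0,0,0,52],
    [0.22,-1.8,-1.4,0,0,0,52],
  ],
)

```text
clock: 46.9
tool_pos: [638.5, 73.1, 111.4]
tcp_rot: [-0.048, -3.139, 0.001]
force: [-0.3, -0.7, -3.9]
opening: 0.657
```

>>> move_arm(
  series=[
    [0,0,-0.2,0,0,0,52],
    [0,0,-0.35,0,0,0,52],
    [0,0,-0.45,0,0,0,52],
    [0,0,-0.52,0,0,0,52],
    [0,0,-0.57,0,0,0,52],
    [0,0,-0.59,0,0,0,52],
    [0,0,-0.6,0,0,0,52],
    [0,0,-0.6,0,0,0,52],
  ],
)

```text
clock: 47.57
tool_pos: [640.1, 73.2, 96.4]
tcp_rot: [0.049, 3.14, 0.0]
force: [0.1, 0.1, -3.5]
opening: 0.66
```

```bash
python3 snap.py 15
```

```text
47.6667 [640.1  73.2  96.4] jaw 88.2 [-0.4  0.7 -3.2] 59.96502894999539
```

View pics/side15.png

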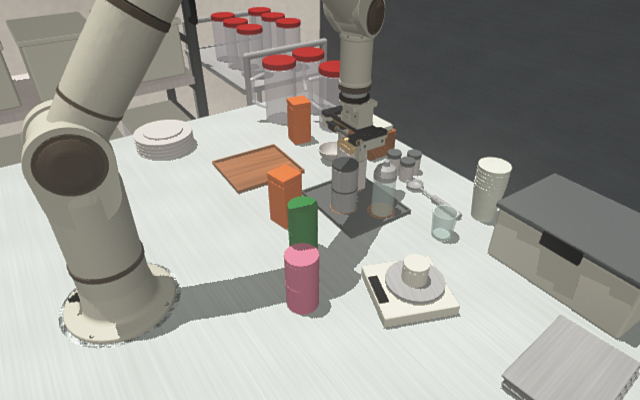

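>>> move_arm(
  series=[
    [0,0,-0.02,0,0,0,52],
    [0,0,-0.03,0,0,0,52],
    [0,0,-0.03,0,0,0,52],
  ],
)

```text
clock: 47.92
tool_pos: [640.2, 73.3, 96.4]
tcp_rot: [0.049, 3.14, -0.0]
force: [-3.1, -0.3, 4.9]
opening: 0.655
```

Contact with the floor. Release and withdraw.

>>> move_arm(
  series=[
    [0,0,0,0,0,0,91],
    [0,0,0,0,0,0,91],
    [0,0,0,0,0,0,91],
    [0,0,0,0,0,0,91],
    [0,0,0,0,0,0,91],
    [0,0,0.3,0,0,0,91],
    [0,0,0.9,0,0,0,91],
    [0,0,1.7,0,0,0,91],
    [0,0,2.5,0,0,0,91],
    [0,0,3.3,0,0,0,91],
    [0,0,3.8,0,0,0,91],
    [0,0,4,0,0,0,91],
  ],
)

```text
clock: 48.92
tool_pos: [641.5, 73.6, 219.0]
tcp_rot: [0.049, 3.136, 0.001]
force: [-0.0, 0.2, 0.0]
opening: 0.993
```

>>> move_arm(
  series=[
    [-0.4,0.6,0,0,0,0,91],
    [-1.0,1.6,0,0,0,0,91],
    [-1.6,2.7,0,0,0,0,91],
    [-2.2,3.8,0,0,0,0,91],
    [-2.8,4.9,0,0,0,0,91],
    [-3.4,6.0,0,0,0,0,91],
    [-4.0,7.0,0,0,0,0,91],
    [-4.6,8.0,0,0,0,0,91],
    [-5.1,8.8,0,0,0,0,91],
    [-5.4,9.4,0,0,0,0,91],
    [-5.6,9.8,0,0,0,0,91],
    [-5.6,10.0,0,0,0,0,91],
  ],
)

```text
clock: 49.92
tool_pos: [469.6, 375.3, 214.9]
tcp_rot: [-0.043, -3.14, -0.001]
force: [-0.7, 0.2, -0.2]
opening: 0.991
```

```bash
python3 snap.py 16; python3 - <<'E'
import cv2,numpy as np
s=open("o1.py").read().replace('{n}0.png','{n}16.png').replace("top0.png","top16.png"); exec(s)
a=cv2.imread("pics/o_top.png");b=cv2.imread("pics/top0.png")[110:210,270:400]
c=cv2.resize(cv2.imread("pics/top16.png")[110:210,270:400],(400,308));b=cv2.resize(b,(400,308))
cv2.imwrite("pics/cmp.png",np.clip((np.hstack([b,c]).astype(float)/160)**.6*255,0,255).astype(np.uint8))
from h import env
for q in ("glass","bowl"): print(q,env.look_for(q,"top")[:2],env.look_for(q,"side")[:1])
E
```

```text
50.0167 [471.9 373.5 214.8] jaw 88.3 [ 0.1 -0.2  0.3] 90.97732282269448
glass [{'uv': [416.1, 130.8], 'p': 0.58}] [{'uv': [445.9, 218.9], 'p': 0.56}]
bowl [{'uv': [262.1, 123.3], 'p': 0.93}] [{'uv': [326.9, 150.1], 'p': 0.81}]
```

View pics/cmp.png

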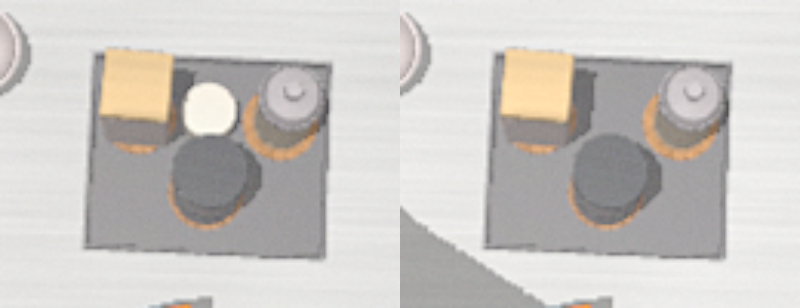

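View pics/o_top.png

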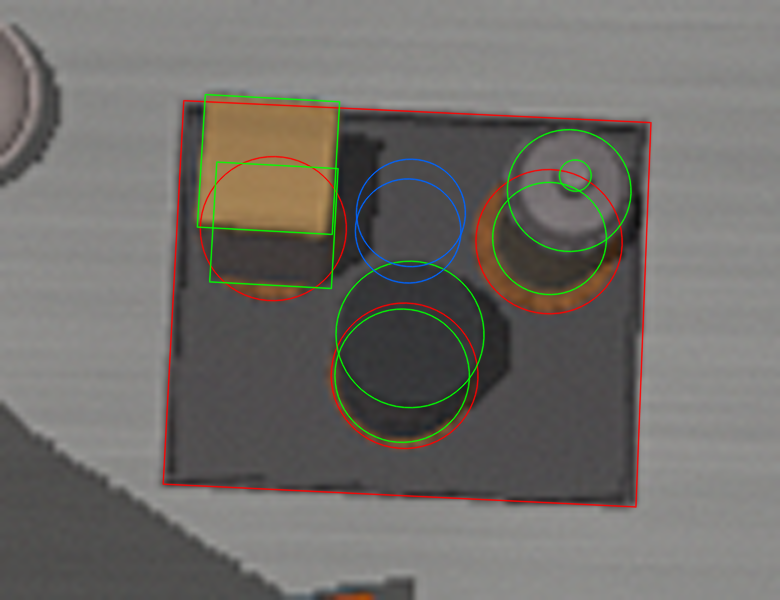

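View pics/side16.png

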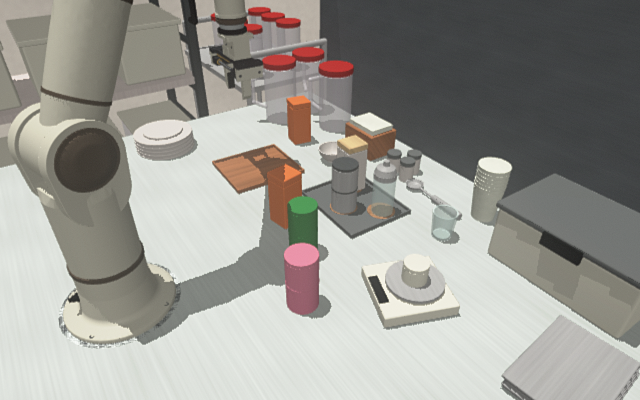

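Everything matches the starting layout, the tub is centred on the plate, and the arm is clear. Handing in.

```bash
python3 -c "
from rig import env
print(env.finish_job())"
```

```text
the job is handed in; nothing more can be done
None
```

The job is done and handed in at about 50 s of the 141 s allowed; the hand-in gave no verdict. I moved the canister, tin and shaker onto the wooden tray and set the tub on the scale's plate. I then put the shaker, tin and canister back, in that order, each on its own pad.

**Last checks:**
- **Containers:** the final pictures show all three upright. Each matches its place in the starting picture to within a pixel or two, about 2–4 mm.
- **Tub:** it is upright, and its outline in the top view falls on the plate's centre.
- **Glass and bowl:** they look unmoved. The network's pixel positions for them differ by up to 2–3 px from the start (the glass by 2.4 px in the top view), which I put down to its own scatter.
- **Arm:** it is clear of everything. The wrist forces reported at the end of each move stayed under about 8 N.

**Disagreement:** the two cameras differed by about 3–5 mm, mostly along y. I averaged their views of the bare pads, and that agreed with my original grasp positions to within about 2 mm.

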